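# Build a trial kiln setting in order

## Task

Build a trial kiln setting on the brown slab: stand the two short posts of equal height upright, one in the middle of the round white bat and one in the middle of the square white bat, and leave the taller post where it stands. Lay the narrow kiln shelf centred and square along the slab across both posts, then stand the L-shaped test tile upright on the shelf right over the middle of the square bat, and last of all set the pack of three cones, cones up, on the shelf right over the middle of the round bat. Let go of everything and leave it at rest.

Things in the scene. Friction and masses are not known exactly. Their poses are not given: they have to be found in the camera images.
- short_post_a: one of two identical short kiln posts, hollow fireclay with a rounded triangular section, standing upright on the bench, 38 mm along its x by 42 mm along its y and 50 mm high; a flat side and the opposite rounded edge face along its x; grip it across x; origin in the centre of the underside, z up. Either short post may go on either bat, turned any way
- short_post_b: the second, identical short kiln post, 38 x 42 x 50 mm, standing upright; origin in the centre of the underside, z up, axes as for the first
- tall_post: a taller kiln post of the same make, 34 x 38 mm and 75 mm high, standing upright near the others; not to be used; origin in the centre of the underside
- kiln_shelf: narrow flat cream kiln shelf, a loose rectangular plate 210 mm long (its x) by 60 mm wide (its y) by 14 mm thick, about 0.3 kg, lying on two fixed wooden battens 15 mm high that stand across under it about 70 mm (within 10) either side of its middle, so that its middle is free for a grip across the width; origin in the centre of its underside, z up
- test_tile: L-shaped ceramic test tile, 36 mm (its x) by 38 mm (its y) by 70 mm high, 0.05 kg, with a 6 mm thick foot and a 6 mm thick upright plate that stands across its +x end (plate from x = 12 to 18 mm, full 38 mm wide in y, full height); origin under the centre of the 36 x 38 mm outline, z up. It can be gripped by the two edges of the plate, across y. It may finally face any way
- cone_pack: cone pack: a brown clay bar 22 mm (its x) by 62 mm (its y) by 18 mm high, out of which three slim pale cones rise to 50 mm above the bar's underside, leaning slightly along y; 0.07 kg; origin in the centre of its underside, z up. Grip the bar across its 22 mm width. It may finally be turned any way about the vertical
- setter_slab: fixed brown setter slab lying on the bench, 260 mm long (its x) by 110 mm wide (its y) by 16 mm high; origin in the centre of its underside, z up; it carries the two bats, whose centres lie 70 mm either side of its middle on its x axis, which one at which end varies
- round_bat: fixed thin white round bat on one half of the slab, 96 mm in diameter and 9 mm thick, its top 25 mm above the bench; origin in the centre of its underside, z up
- square_bat: fixed thin white square bat on the other half of the slab, 90 x 90 mm and 9 mm thick, its top 25 mm above the bench; origin in the centre of its underside, z up
Not all that is in view belongs to the job. Leave any black or pink look-alike of the test_tile alone.

How it is judged:
By the outcome, as a careful person would: the job done as asked, in the order asked, and still so for the second after the job is handed in, with the robot touching nothing.
It also fails if it takes over 144 s, if anything falls off the work surface, if the arm or the gripper's body presses on something with over 40 N, if the wrist force passes 120 N, or if a joint passes its speed limit or range.

## Robot

A 6-joint arm with a two-finger parallel gripper is mounted at the origin on a cart in front of the work surface, level with it; the furniture and walls round the work are solid. World frame = base frame: x ahead of the robot, y to its left, z up, the work surface at z = 0. Lengths are in mm, angles in rad, forces in N, time in s.
With the tool pointing down it reaches from about 200 to 875 mm from the base axis. Payload 3.4 kg.
Tool frame: the origin (TCP) lies at the very end of the fingers, on their centre line; the grasp point (between the pads) lies 19 mm behind it; z points along the fingers, y is the direction in which the jaws open and shut (so a half turn about z gives the same grasp; the last joint's range is limited). The gripper opens to 94 mm and grips with 3 to 60 N. Pads are 16 mm wide; open, the fingers measure 119 mm over their backs; the gripper's body (75 mm by 177 mm) begins 78 mm behind the grasp point.
Start: joints at [-1.374, 0.276, 1.505, -0, 1.361, -0.121], TCP at [179.674, -546.244, 205.493] pointing down, gripper open.
Joint ranges: [-2.89, 2.89], [-0.75, 2.08], [0.22, 2.7], [-1.18, 4.32], [0.11, 2.71], [-2.7, 2.7]. Speed limits (rad/s): [2.57, 2.57, 3.14, 3.14, 3.14, 3.14].

## Interface

Orientations are given as a unit quaternion [x, y, z, w].
In Python, from rig import * gives the robot as it stands.
- The arm moves only by the tool servo_tool, never from a script. Its argument "moves" is a list of rows, each a list of 6 numbers: the shift along the tool's x, y, z in cm, then the turn, a rotation vector about the tool's x, y, z in rad. A call has 1 to 20 rows; each row is the pose to reach, as a shift and turn from the pose measured when the call began, along the tool's axes at that moment; what a row does not reach only later rows make up. A row lasts 1/10 s, in which the tool goes at most 50 mm and 8.59 degrees, less where a joint would pass 70% of its speed; a pose out of reach is approached as far as the arm can. A call with a gripper value outside its range is refused whole. "gripper" is the finger opening in cm, from 0 to 9.4, set as the call begins (left out, the last holds). The fingers move at their own pace and stop on an object; "newtons" is the grip in N (left out, the last holds). Time passes only in rows, so rows that repeat a pose let the fingers close. It gives the time, the measured TCP pose, the force and the opening at its end, in the units of the state.
- observe(): the state, without advancing time (a new reading comes with each control period).
- grab_frame(name): name is "scene" or "top" or "wrist"; returns the picture (420x560x3 uint8, blue, green, red); there is no depth.
- camera_params(name): a dict with "intrinsics" (3x3 intrinsics, pixels), "distortion" ([k1, k2, p1, p2, k3] as OpenCV has them; the pictures are not rectified), "camera_from_world" (4x4, takes a point from world to camera coordinates); the wrist camera has in their place "tool_from_camera" (4x4, takes a point from camera to tool coordinates, whose origin is the TCP and whose axes are the flange's). Camera axes: x right, y down, z forward; pixel columns grow to the right and rows downward; lengths in mm; the calibration is good to about 2 mm. A picture is of the moment at which its call begins: read the wrist's pose just before it. camera_params takes no time and is no camera call.
- hand_in(): hands the job in, once; it reports no verdict.
The state is a dict: "time_s": time; "qpos": joint angles; "dq": joint speeds; "tau": joint torques, N m; "eef_pos": TCP position; "orientation": TCP orientation; "wrist_force": force on the tool from outside, world axes, zero at the start; "ft_torque": the same for the moment, N m; "gripper_width": finger opening in mm.
Only numpy, scipy, OpenCV 4.12 (cv2) and the standard library are available. Lean on these libraries where they do the work, as an engineer would, in place of code of your own. Each camera call takes 0.05 s, during which the arm holds its last target. There are 200 camera calls.

## Working session

There is one attempt and no reset: what is moved stays moved. The work goes in short steps, Python scripts to look and compute and a tool call to move; the robot and the scene stay as the last step left them, time stands still between calls to the robot, and variables do not carry over. Pictures are saved under pics/ and viewed, about 12 in all and at most 16, crops included, and the job is handed in when it is done.

Besides the shell and the picture viewer there is one more tool, called after "Call:" by a JSON object that holds its "fn" and its "kwargs". servo_tool: Moves the arm, as the interface text tells. Its arguments: {"type":"object","properties":{"moves":{"type":"array"},"gripper":{"type":"number"},"newtons":{"type":"number"}},"required":["moves"]}

```bash
mkdir -p pics
python3 - <<'E'
from rig import *
import cv2,numpy as np
for n in("top","scene"):
    cv2.imwrite(f"pics/{n}0.png",cv2.resize(grab_frame(n),(800,600)))
    p=camera_params(n);print(n,{k:np.round(np.array(v),4).tolist() for k,v in p.items()})
print({k:np.round(v,4).tolist() for k,v in camera_params("wrist").items()})
print(observe())
E
```

```text
top {'intrinsics': [[509.0588, 0.0, 271.6212], [0.0, 509.0588, 211.5204], [0.0, 0.0, 1.0]], 'distortion': [-0.1491, 0.0, 0.0, 0.0, 0.0], 'camera_from_world': [[0.015, -0.9999, -0.0025, -40.057], [-0.9798, -0.0142, -0.1995, 562.7056], [0.1995, 0.0055, -0.9799, 1268.4234], [0.0, 0.0, 0.0, 1.0]]}
scene {'intrinsics': [[527.3968, 0.0, 279.0585], [0.0, 527.3968, 202.7705], [0.0, 0.0, 1.0]], 'distortion': [-0.0422, 0.0, 0.0, 0.0, 0.0], 'camera_from_world': [[-0.5561, -0.831, 0.0093, 287.9309], [-0.6235, 0.4098, -0.6658, 398.4623], [0.5495, -0.376, -0.7461, 1080.656], [0.0, 0.0, 0.0, 1.0]]}
{'intrinsics': [[354.6608, 0.0, 275.3323], [0.0, 354.6608, 205.8044], [0.0, 0.0, 1.0]], 'distortion': [-0.0674, 0.0, 0.0, 0.0, 0.0], 'tool_from_camera': [[0.0, -0.9679, -0.2514, 73.3116], [1.0, 0.0001, -0.0001, 1.0137], [0.0001, -0.2514, 0.9679, -179.5617], [0.0, 0.0, 0.0, 1.0]]}
{'time_s': 0.1, 'qpos': array([-1.37400757e+00,  2.76535178e-01,  1.50594923e+00, -5.74414152e-06,
        1.36072105e+00, -1.21008657e-01]), 'dq': array([-0.00019332, -0.0002327 , -0.00350504, -0.00110901, -0.0007915 ,
       -0.00084913]), 'tau': array([ 6.85146424e-04, -4.05457449e+01, -2.37780672e+01,  7.02442322e-02,
        2.99094105e-02, -4.08070480e-05]), 'eef_pos': array([ 179.56467851, -545.7272462 ,  204.71213411]), 'orientation': array([ 9.87401724e-01,  1.58231428e-01, -3.33536880e-05, -8.05715646e-04]), 'wrist_force': array([0.24405911, 0.33002166, 0.20254699]), 'ft_torque': array([ 0.00609089, -0.00043786,  0.0430874 ]), 'gripper_width': 94.28066771359549}
```

View pics/top0.png

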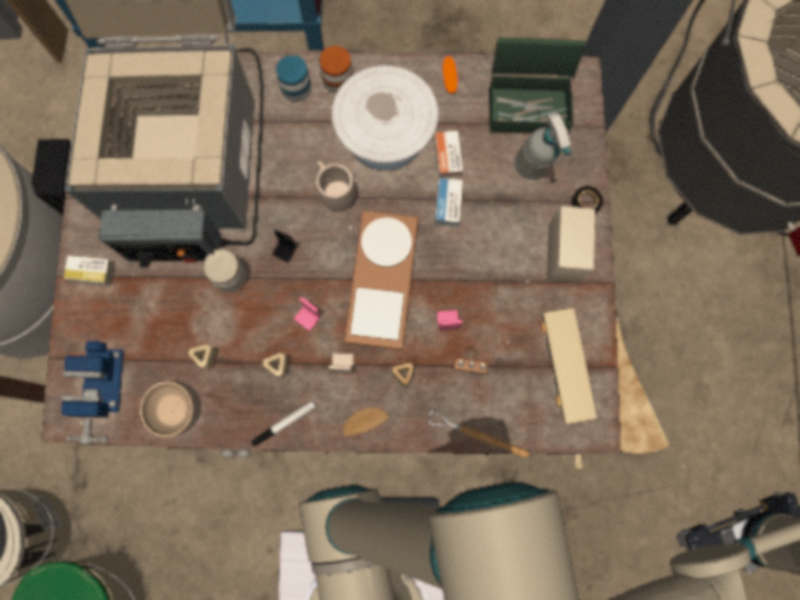

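View pics/scene0.png

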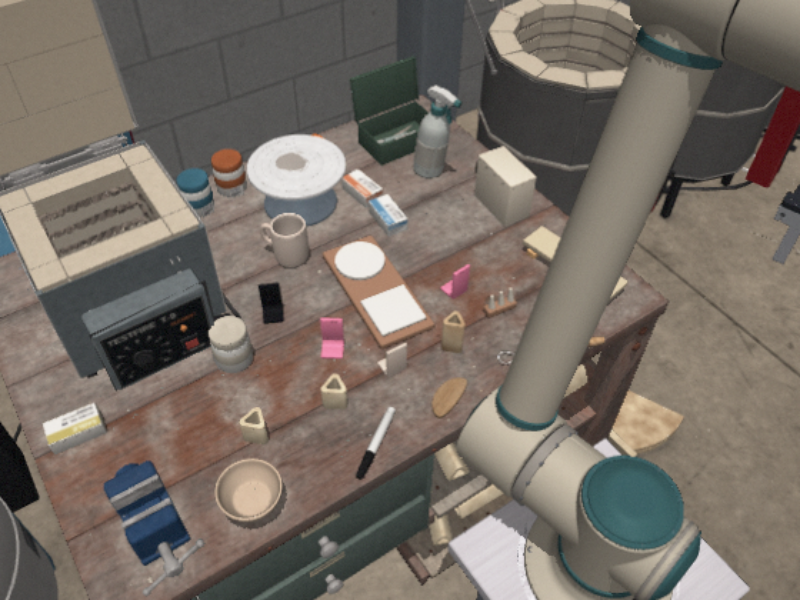

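The top view shows three triangular posts at (201,355), (275,364) and (403,372). The cream tile is at (342,362), with pink look-alikes at (307,313) and (448,320) and a black one at (285,245). The cone pack is at (470,366), the shelf at (570,365), the round bat at (386,241) and the square bat at (378,314). In the scene view, the right-hand post (453,331) looks like the taller one. I'll compute coarse positions and check with a crop.

```bash
cat > h.py <<'E'
from rig import *
import cv2,numpy as np
from scipy.spatial.transform import Rotation as R
def cam(name):
    p=camera_params(name);K=np.array(p["intrinsics"]);D=np.array(p["distortion"])
    if name=="wrist":
        s=observe();T=np.eye(4);T[:3,:3]=R.from_quat(s["orientation"]).as_matrix();T[:3,3]=s["eef_pos"]
        E=np.linalg.inv(T@np.array(p["tool_from_camera"]))
    else:E=np.array(p["camera_from_world"])
    return K,D,E
def ray(c,uv,z):
    "world points at height z seen at pixels uv (native)"
    K,D,E=c;uv=np.array(uv,float).reshape(-1,1,2)
    n=cv2.undistortPoints(uv,K,D).reshape(-1,2);d=np.c_[n,np.ones(len(n))]@E[:3,:3]
    o=-E[:3,:3].T@E[:3,3];return o+d*((z-o[2])/d[:,2])[:,None]
def proj(c,P):
    K,D,E=c;return cv2.projectPoints(np.array(P,float).reshape(-1,3),cv2.Rodrigues(E[:3,:3])[0],E[:3,3],K,D)[0].reshape(-1,2)
def go(*wps):
    "waypoints (x,y,z,yaw) tool down -> rows in tool axes; jaw direction is yaw+90deg"
    s=observe();Rt=R.from_quat(s["orientation"]);yaw0=None
    for x,y,z,yaw in wps:
        best=None
        for k in(0,np.pi,-np.pi):
            Rg=R.from_euler('z',yaw+k)*R.from_euler('x',np.pi);v=(Rt.inv()*Rg).as_rotvec()
            if best is None or np.linalg.norm(v)<np.linalg.norm(best):best=v
        d=Rt.inv().apply(np.array([x,y,z])-s["eef_pos"])/10
        print((x,y,z,round(yaw,3)),"->",np.round(d,2).tolist()+np.round(best,3).tolist(),"steps",int(np.ceil(max(np.linalg.norm(d)/5,np.linalg.norm(best)/.15))))
    print("t",round(s["time_s"],2),"q6",round(s["qpos"][5],2))
def snap(name,box,scale,out):
    c=cam(name);f=grab_frame(name);x0,y0,x1,y1=box
    cv2.imwrite("pics/"+out+"_raw.png",f)
    cv2.imwrite("pics/"+out+".png",cv2.resize(f[y0:y1,x0:x1],None,fx=scale,fy=scale,interpolation=cv2.INTER_CUBIC));return c
E
python3 - <<'E'
from h import *
c=cam("top")
for n,u,v,z in[("p1",201,355,50),("p2",275,364,50),("p3",403,372,75),("p3 if short",403,372,50),("tile",342,362,30),("cone",470,366,18),("shelf",570,365,29),("round",386,241,25),("sq",378,314,25),("slab+",363,213,16),("slab+r",418,217,16),("slab-l",346,342,16),("slab-r",402,347,16),("sh1",545,313,29),("sh2",574,309,29),("sh3",566,423,29),("sh4",596,417,29)]:
    print(n,np.round(ray(c,[u*.7,v*.7],z)[0],0))
snap("scene",(150,200,390,330),3.3,"crop1")
go((450,-50,300,0))
E
```

```text
p1 [461. 308.  50.]
p2 [447. 171.  50.]
p3 [434. -60.  75.]
p3 if short [437. -61.  50.]
tile [456.  51.  30.]
cone [ 453. -185.   18.]
shelf [ 455. -369.   29.]
round [688. -26.  25.]
sq [547. -13.  25.]
slab+ [747.  19.  16.]
slab+r [740. -87.  16.]
slab-l [495.  46.  16.]
slab-r [487. -59.  16.]
sh1 [ 552. -325.   29.]
sh2 [ 561. -380.   29.]
sh3 [ 349. -359.   29.]
sh4 [ 360. -416.   29.]
(450, -50, 300, 0) -> [41.18, -38.66, -9.46, -0.001, 0.0, 0.318] steps 12
t 0.15 q6 -0.12
```

View pics/crop1.png

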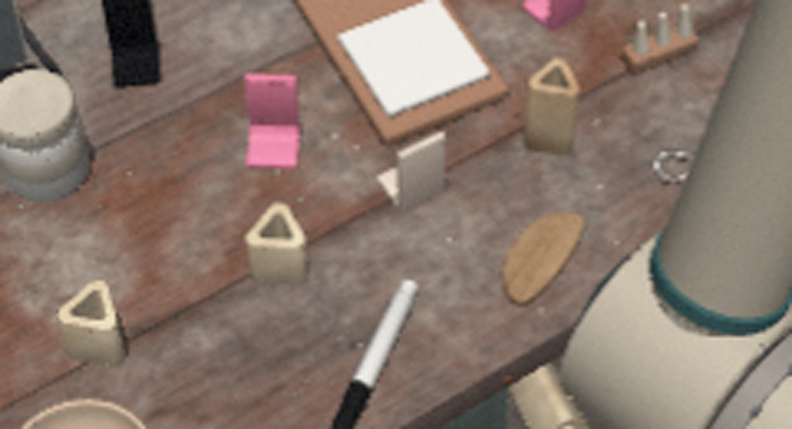

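Posts p1 and p2 are clearly short, the right-hand one is tall, and the cream tile at crop (415,170) is the one meant. Next I'll move the wrist over the slab.

Call:
{"fn": "servo_tool", "kwargs": {"moves": [[14,-9.2,0,0,0,0.08],[28,-18.4,0,0,0,0.16],[42,-27.6,0,0,0,0.24],[56.4,-36.8,0.5,0,0,0.318],[56.4,-36.8,0.5,0,0,0.318],[56.4,-36.8,0.5,0,0,0.318],[56.4,-36.8,0.5,0,0,0.318],[56.4,-36.8,0.5,0,0,0.318],[56.4,-36.8,0.5,0,0,0.318],[56.4,-36.8,0.5,0,0,0.318],[56.4,-36.8,0.5,0,0,0.318],[56.4,-36.8,0.5,0,0,0.318],[56.4,-36.8,0.5,0,0,0.318],[56.4,-36.8,0.5,0,0,0.318],[56.4,-36.8,0.5,0,0,0.318],[56.4,-36.8,0.5,0,0,0.318],[56.4,-36.8,0.5,0,0,0.318],[56.4,-36.8,0.5,0,0,0.318],[56.4,-36.8,0.5,0,0,0.318]]}}

```text
time_s: 2.05
eef_pos: [599.8, -21.1, 200.7]
orientation: [1.0, -0.001, -0.0, -0.001]
wrist_force: [-0.7, 0.2, -0.1]
gripper_width: 94.0
```

Run:
```python
from h import *
c=snap("wrist",(0,0,560,420),1.4,"w1")
f=cv2.imread("pics/w1_raw.png")
m=(f.min(2)>165).astype('uint8')
n,l,s,ce=cv2.connectedComponentsWithStats(m)
for i in range(1,n):
    if s[i,4]>1500:
        k=max(cv2.findContours((l==i).astype('uint8'),0,1)[0],key=len)
        P=ray(c,k.reshape(-1,2),25)[:,:2].astype('float32')
        print(s[i],np.round(ray(c,[ce[i]],25)[0],1),cv2.minAreaRect(P),cv2.minEnclosingCircle(P))
go((450,240,200,0),(400,240,200,0))
```

```text
[ 231   42   96   85 3946] [708.5 -14.6  25. ] ((706.5070190429688, -16.877395629882812), (60.96311569213867, 93.5282211303711), 38.25907516479492) ((694.5669555664062, -25.846141815185547), 47.819091796875)
[ 222  187   46   83 2981] [558.3  12.8  25. ] ((555.8466186523438, 12.856012344360352), (41.258338928222656, 89.67096710205078), 82.6116714477539) ((556.2906494140625, 12.142060279846191), 48.09200668334961)
[ 273  192   40   78 2325] [554.3 -40.2  25. ] ((552.7041015625, -39.52476119995117), (33.616764068603516, 84.29866790771484), 83.7823486328125) ((552.7630004882812, -40.146148681640625), 43.9956169128418)
(450, 240, 200, 0) -> [-15.03, -26.07, 0.1, -0.001, 0.0, -0.002] steps 7
(400, 240, 200, 0) -> [-20.03, -26.06, 0.1, -0.001, 0.0, -0.002] steps 7
t 2.1 q6 1.42
```

View pics/w1.png

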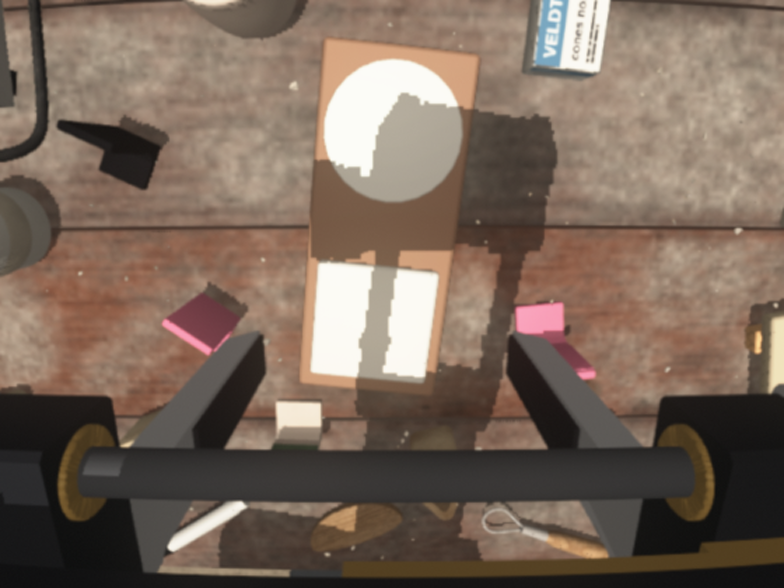

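The wrist view shows the slab in full, with the round bat at (393,130) and the square bat at (374,322). Gripper shadow splits both bats, so I'll segment on saturation instead.

```bash
cat >> h.py <<'E'
def bats(f,c,z=25):
    b=f.astype(int);m=((b[:,:,2]-b[:,:,0]<22)&(b[:,:,1]>90)).astype('uint8')
    m=cv2.morphologyEx(m,cv2.MORPH_CLOSE,np.ones((5,5)))
    n,l,s,ce=cv2.connectedComponentsWithStats(m);o=[]
    for i in range(1,n):
        if 3500<s[i,4]<12000:
            k=max(cv2.findContours((l==i).astype('uint8'),0,1)[0],key=len)
            P=ray(c,k.reshape(-1,2),z)[:,:2].astype('float32')
            r=cv2.minAreaRect(P);print(s[i],np.round(r[0],1),np.round(r[1],1),round(r[2],1),np.round(cv2.minEnclosingCircle(P)[0],1))
E
python3 - <<'E'
from h import *
c=cam("wrist");f=cv2.imread("pics/w1_raw.png");bats(f,c)
# manual check: slab corners displayed px /1.4
P=ray(c,np.array([[326,38],[479,57],[433,394],[301,381]])/1.4,16);print(P.round(1))
E
```

```text
[ 232   43   94   84 3715] [706.4 -16.5] [59.6 92.6] 38.4 [693.9 -25.7]
[[755.1  18.7  16. ]
 [742.8 -86.   16. ]
 [490.7 -59.7  16. ]
 [502.1  46.2  16. ]]
```

Call:
{"fn": "servo_tool", "kwargs": {"moves": [[-4,-6,0,0,0,0],[-8,-11,0,0,0,0],[-12,-16,0,0,0,0],[-16,-21,0,0,0,0],[-19,-25,0,0,0,0],[-20,-26,0,0,0,0],[-20,-26,0,0,0,0],[-20,-26,0,0,0,0],[-20,-26,0,0,0,0],[-20,-26,0,0,0,0]]}}

```text
time_s: 3.1
eef_pos: [401.4, 238.5, 201.1]
orientation: [1.0, -0.001, 0.0, -0.0]
wrist_force: [0.7, -0.6, 0.2]
gripper_width: 93.9
```

Run:
```python
from h import *
c=snap("wrist",(0,0,560,420),1.4,"w2")
print(proj(c,[[461,308,50],[447,171,50]])*1.4)
```

```text
[[278.17572597 182.43008137]
 [486.14497799 203.26916413]]
```

View pics/w2.png

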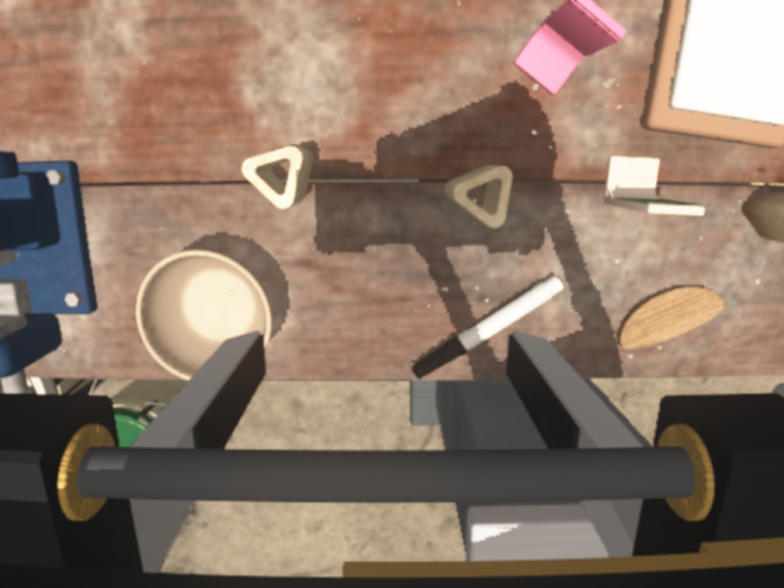

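The view shows p1 at (275,176) and p2 at (485,195). Both triangles have a vertex pointing left, so the jaws run roughly along world y. I'll take one zoomed crop for exact vertices.

Run:
```python
import cv2,numpy as np
f=cv2.imread("pics/w2_raw.png")
a=f[90:170,160:240];b=cv2.convertScaleAbs(f[100:180,310:390],alpha=1.8)
cv2.imwrite("pics/c2.png",cv2.resize(np.hstack([a,b]),(800,400),interpolation=cv2.INTER_CUBIC))
```

```text
(no output)
```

View pics/c2.png

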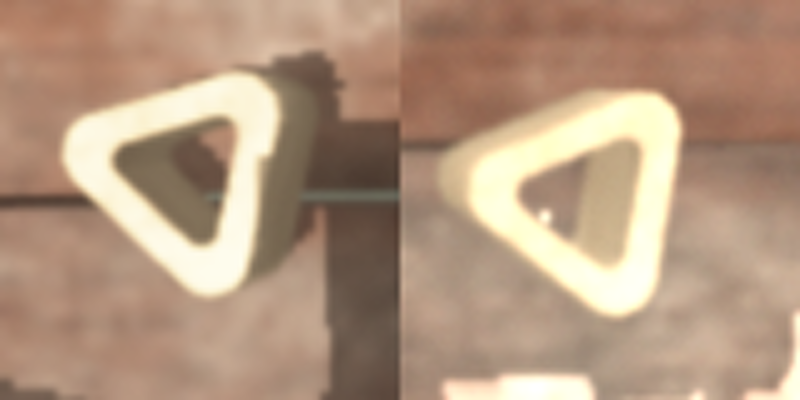

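Run:
```python
from h import *
c=cam("wrist")
for n,u,s in(("p1",(193,124.4),.2),("p2",(344,139.6),.16)):
    P=ray(c,[u,(u[0]+20,u[1]+20*s)],50);d=P[1]-P[0];a=np.arctan2(d[1],d[0])
    yaw=a+np.pi/2  # jaw axis = yaw-90
    yaw=(yaw+np.pi/2)%np.pi-np.pi/2
    print(n,P[0].round(1),round(yaw,3));go((P[0][0],P[0][1],110,yaw),(P[0][0],P[0][1],12,yaw))
```

```text
p1 [466.4 312.8  50. ] -0.204
(np.float64(466.43465429817087), np.float64(312.8420300263259), 110, np.float64(-0.204)) -> [6.47, -7.46, 9.11, -0.001, -0.0, 0.201] steps 3
(np.float64(466.43465429817087), np.float64(312.8420300263259), 12, np.float64(-0.204)) -> [6.47, -7.45, 18.91, -0.001, -0.0, 0.201] steps 5
t 3.15 q6 1.96
p2 [452.1 174.2  50. ] -0.153
(np.float64(452.1122204865605), np.float64(174.15724174803245), 110, np.float64(-0.153)) -> [5.09, 6.41, 9.1, -0.001, -0.0, 0.15] steps 3
(np.float64(452.1122204865605), np.float64(174.15724174803245), 12, np.float64(-0.153)) -> [5.08, 6.42, 18.9, -0.001, -0.0, 0.15] steps 5
t 3.15 q6 1.96
```

Call:
{"fn": "servo_tool", "kwargs": {"moves": [[3,-4,3,0,0,0.1],[6.5,-7.5,7,0,0,0.2],[6.5,-7.5,10,0,0,0.2],[6.5,-7.5,13,0,0,0.2],[6.5,-7.5,16,0,0,0.2],[6.5,-7.5,18,0,0,0.2],[6.5,-7.5,18.9,0,0,0.2],[6.5,-7.5,18.9,0,0,0.2],[6.5,-7.5,18.9,0,0,0.2]]}}

```text
time_s: 4.05
eef_pos: [468.0, 313.2, 12.9]
orientation: [0.995, -0.102, 0.001, -0.001]
wrist_force: [1.4, 1.2, -0.0]
gripper_width: 93.8
```

Call:
{"fn": "servo_tool", "kwargs": {"moves": [[0,0,0,0,0,0],[0,0,0,0,0,0],[0,0,0,0,0,0],[0,0,0,0,0,0],[0,0,0,0,0,0],[0,0,0,0,0,0],[0,0,0,0,0,0],[0,0,0,0,0,0],[0,0,-1,0,0,0],[0,0,-3,0,0,0],[0,0,-6,0,0,0],[0,0,-10,0,0,0],[0,0,-14,0,0,0],[0,0,-14,0,0,0]], "gripper": 2.5, "newtons": 20}}

```text
time_s: 5.45
eef_pos: [471.5, 314.9, 159.4]
orientation: [0.995, -0.102, 0.006, -0.004]
wrist_force: [1.1, 1.1, -1.2]
gripper_width: 37.8
```

Run:
```python
from h import *
go((692,-27,150,-.204),(692,-27,60,-.204),(692,-27,38.5,-.204))
print(observe()["eef_pos"],observe()["wrist_force"],observe()["gripper_width"])
```

```text
(692, -27, 150, -0.204) -> [28.52, 29.01, 1.0, -0.01, -0.012, -0.0] steps 9
(692, -27, 60, -0.204) -> [28.42, 29.09, 9.99, -0.01, -0.012, -0.0] steps 9
(692, -27, 38.5, -0.204) -> [28.4, 29.11, 12.14, -0.01, -0.012, -0.0] steps 9
t 5.45 q6 2.24
[471.45171303 314.87178859 159.44888985] [ 1.09183578  1.1205307  -1.17386944] 37.82618364484523
```

Call:
{"fn": "servo_tool", "kwargs": {"moves": [[3.5,3.6,0,0,0,0],[7.1,7.3,0,0,0,0],[10.7,10.9,0,0,0,0],[14.2,14.5,0,0,0,0],[17.8,18.2,0,0,0,0],[21.4,21.8,0,0,0,0],[24.6,25.2,0.2,0,0,0],[27,27.6,0.5,0,-0.01,0],[28.5,29,1,-0.01,-0.012,0],[28.5,29,1,-0.01,-0.012,0],[28.5,29,1,-0.01,-0.012,0],[28.5,29,1,-0.01,-0.012,0]]}}

```text
time_s: 6.65
eef_pos: [690.7, -24.7, 150.0]
orientation: [0.995, -0.101, -0.001, -0.0]
wrist_force: [0.9, -0.5, -0.7]
gripper_width: 37.7
```

Run:
```python
from h import *
import h
h.observe=lambda:{"eef_pos":np.array([599.8,-21.1,200.7]),"orientation":np.array([1,-.001,0,-.001])}
c=h.cam("wrist");f=cv2.imread("pics/w1_raw.png")
hsv=cv2.cvtColor(f,cv2.COLOR_BGR2HSV)
poly=np.zeros(f.shape[:2],'uint8');cv2.fillPoly(poly,[(np.array([[328,41],[476,59],[431,391],[304,379]])/1.4).astype('int32')],1)
m=((hsv[:,:,1]<80)&(poly>0)).astype('uint8');m=cv2.morphologyEx(m,cv2.MORPH_OPEN,np.ones((5,5)))
n,l,s,ce=cv2.connectedComponentsWithStats(m)
for i in range(1,n):
    if s[i,4]>1000:
        k=max(cv2.findContours((l==i).astype('uint8'),0,1)[0],key=len)
        P=ray(c,k.reshape(-1,2),25)[:,:2].astype('float32')
        print(s[i],"cent",ray(c,[ce[i]],25)[0].round(1),cv2.minAreaRect(P),cv2.minEnclosingCircle(P))
b=((hsv[:,:,1]>=80)&(cv2.dilate(poly,np.ones((15,15)))>0))
from rig import observe as ob;s=ob();print(s["eef_pos"],s["orientation"],s["gripper_width"],s["wrist_force"])
v=f.copy();v[m>0]=(0,255,0);cv2.imwrite("pics/seg.png",v[20:300,190:370])
snap("scene",(150,50,450,275),2.6,"s3")
```

```text
[ 231   42  100  103 8146] cent [693.5 -26.5  25. ] ((692.1590576171875, -26.547683715820312), (95.7449951171875, 95.1439437866211), 89.92267608642578) ((692.2264404296875, -26.412649154663086), 48.38985824584961)
[ 221  185   93   89 7009] cent [555.9 -11.4  25. ] ((553.9798583984375, -11.42605209350586), (90.49922943115234, 91.4180679321289), 83.9132308959961) ((553.8035888671875, -11.516114234924316), 62.02252960205078)
[690.65911254 -24.7158745  150.04207408] [ 9.94876388e-01 -1.01095315e-01 -8.05112392e-04 -2.49155389e-04] 37.72722205461936 [ 0.93919823 -0.54279771 -0.69680958]
```

Call:
{"fn": "servo_tool", "kwargs": {"moves": [[0.3,0.1,3,0,0,0],[0.35,0.1,6,0,0,0],[0.35,0.1,9,0,0,0],[0.35,0.1,10.3,0,0,0],[0.35,0.1,10.9,0,0,0],[0.35,0.1,11.2,0,0,0],[0.35,0.1,11.3,0,0,0],[0.35,0.1,11.3,0,0,0]]}}

```text
time_s: 7.5
eef_pos: [694.9, -26.5, 38.7]
orientation: [0.995, -0.101, 0.001, -0.0]
wrist_force: [0.1, 0.2, -0.8]
gripper_width: 37.8
```

Call:
{"fn": "servo_tool", "kwargs": {"moves": [[-0.05,0,0.05,0,0,0],[-0.05,0,0.1,0,0,0],[-0.05,0,0.1,0,0,0]]}}

```text
time_s: 7.8
eef_pos: [694.5, -26.4, 38.1]
orientation: [0.995, -0.101, 0.001, -0.0]
wrist_force: [0.4, 0.1, -0.0]
gripper_width: 38.2
```

Call:
{"fn": "servo_tool", "kwargs": {"moves": [[0,0,0,0,0,0],[0,0,0,0,0,0],[0,0,0,0,0,0],[0,0,0,0,0,0],[0,0,0,0,0,0],[0,0,-2,0,0,0],[0,0,-5,0,0,0],[0,0,-8,0,0,0],[0,0,-11,0,0,0],[0,0,-11,0,0,0],[0,0,-11,0,0,0]], "gripper": 7}}

```text
time_s: 8.9
eef_pos: [694.4, -26.4, 148.4]
orientation: [0.995, -0.101, 0.002, -0.0]
wrist_force: [0.5, 0.3, -0.2]
gripper_width: 70.2
```

Run:
```python
from h import *
go((452.1,174.2,150,-.153),(452.1,174.2,13,-.153))
```

```text
(452.1, 174.2, 150, -0.153) -> [-27.77, -14.79, -0.24, -0.0, -0.003, -0.049] steps 7
(452.1, 174.2, 13, -0.153) -> [-27.81, -14.78, 13.46, -0.0, -0.003, -0.049] steps 7
t 8.9 q6 1.63
```

Call:
{"fn": "servo_tool", "kwargs": {"moves": [[-4,-2.2,0,0,0,0],[-8,-4.3,0,0,0,0],[-12,-6.5,0,0,0,0],[-16,-8.6,0,0,0,-0.02],[-20,-10.8,0,0,0,-0.03],[-24,-12.9,0,0,0,-0.05],[-27,-14.5,1,0,-0.003,-0.05],[-27.9,-14.8,3,0,-0.003,-0.05],[-27.9,-14.8,6,0,-0.003,-0.05],[-27.9,-14.8,9,0,-0.003,-0.05],[-27.9,-14.8,12,0,-0.003,-0.05],[-27.9,-14.8,13.2,0,-0.003,-0.05],[-27.9,-14.8,13.5,0,-0.003,-0.05],[-27.9,-14.8,13.5,0,-0.003,-0.05],[-27.9,-14.8,13.5,0,-0.003,-0.05]]}}

```text
time_s: 10.4
eef_pos: [451.5, 174.6, 12.8]
orientation: [0.997, -0.076, 0.0, -0.0]
wrist_force: [0.3, 0.6, -0.6]
gripper_width: 69.8
```

Call:
{"fn": "servo_tool", "kwargs": {"moves": [[0,0,0,0,0,0],[0,0,0,0,0,0],[0,0,0,0,0,0],[0,0,0,0,0,0],[0,0,0,0,0,0],[0,0,0,0,0,0],[0,0,0,0,0,0],[0,0,-1,0,0,0],[0,0,-3,0,0,0],[0,0,-6,0,0,0],[0,0,-10,0,0,0],[0,0,-14,0,0,0],[0,0,-14,0,0,0],[0,0,-14,0,0,0]], "gripper": 2.5}}

```text
time_s: 11.8
eef_pos: [451.7, 174.6, 153.8]
orientation: [0.997, -0.076, 0.001, -0.001]
wrist_force: [-0.6, 0.6, -0.7]
gripper_width: 37.9
```

Run:
```python
from h import *
go((554,-11.4,150,-.153),(554,-11.4,50,-.153))
```

```text
(554, -11.4, 150, -0.153) -> [12.94, 16.83, 0.39, -0.001, -0.002, 0.001] steps 5
(554, -11.4, 50, -0.153) -> [12.91, 16.85, 10.39, -0.001, -0.002, 0.001] steps 5
t 11.8 q6 1.95
```

Call:
{"fn": "servo_tool", "kwargs": {"moves": [[3,3.9,0,0,0,0],[6,7.8,0,0,0,0],[9,11.7,0,0,0,0],[11.5,15,0.3,0,0,0],[12.8,16.7,1,0,0,0],[12.9,16.8,3,0,0,0],[12.9,16.8,6,0,0,0],[12.9,16.8,9,0,0,0],[12.9,16.8,10.6,0,0,0],[12.9,16.8,11.2,0,0,0],[12.9,16.8,11.4,0,0,0],[12.9,16.8,11.5,0,0,0],[12.9,16.8,11.5,0,0,0]]}}

```text
time_s: 13.1
eef_pos: [554.3, -10.9, 39.2]
orientation: [0.997, -0.076, 0.002, -0.001]
wrist_force: [0.4, -0.2, 0.0]
gripper_width: 37.5
```

Call:
{"fn": "servo_tool", "kwargs": {"moves": [[0,0.05,0.05,0,0,0],[0,0.05,0.1,0,0,0],[0,0.05,0.13,0,0,0],[0,0.05,0.13,0,0,0]]}}

```text
time_s: 13.5
eef_pos: [554.3, -11.4, 38.1]
orientation: [0.997, -0.076, 0.002, -0.0]
wrist_force: [-0.8, -0.6, 0.8]
gripper_width: 37.7
```

Call:
{"fn": "servo_tool", "kwargs": {"moves": [[0,0,0,0,0,0],[0,0,0,0,0,0],[0,0,0,0,0,0],[0,0,0,0,0,0],[0,0,0,0,0,0],[0,0,-2,0,0,0],[0,0,-5,0,0,0],[0,0,-8,0,0,0],[-4,0,-11,0,0,0],[-8,0,-14,0,0,0],[-8,0,-16,0,0,0],[-8,0,-16,0,0,0],[-8,0,-16,0,0,0],[-8,0,-16,0,0,0]], "gripper": 7}}

```text
time_s: 14.9
eef_pos: [474.4, 0.6, 196.4]
orientation: [0.997, -0.076, 0.001, -0.001]
wrist_force: [-0.1, 1.0, -0.5]
gripper_width: 70.2
```

Run:
```python
from h import *
c=snap("wrist",(160,0,460,300),2,"w4")
e=lambda p:np.round((proj(c,[p])[0]-[160,0])*2)
print("bat centres",e([692.2,-26.5,25]),e([553.9,-11.4,25]),"post tops",e([692.2,-26.5,75]),e([553.9,-11.4,75]))
go((455,-300,250,0))
```

```text
bat centres [ 215. -103.] [229. 214.] post tops [ 213. -161.] [229. 212.]
(455, -300, 250, 0) -> [2.65, 30.0, -5.42, -0.001, -0.001, -0.152] steps 7
t 14.95 q6 1.58
```

View pics/w4.png

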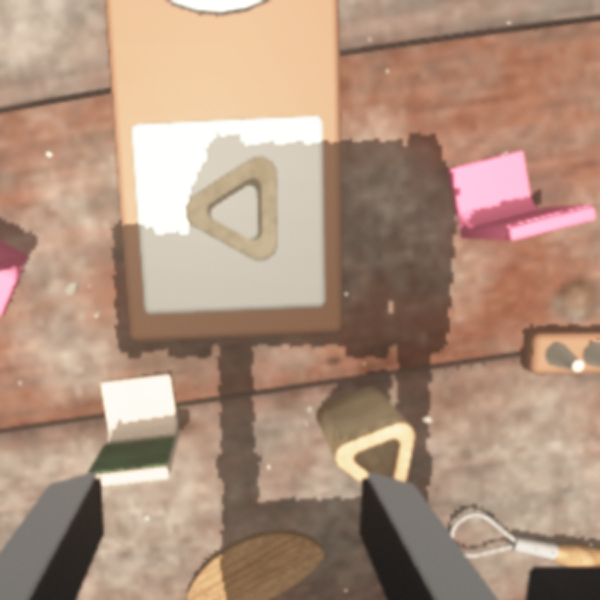

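The post stands in the middle of the square bat: top centre at (233,208) against (229,212) expected, so within about 2 mm. The shelf is next, so I'll look at it from above.

Call:
{"fn": "servo_tool", "kwargs": {"moves": [[0,4.5,-1,0,0,0],[0,9,-2,0,0,0],[0,13.5,-3,0,0,-0.05],[0,18,-3,0,0,-0.1],[0.5,22.5,-3,0,0,-0.15],[0.7,27,-3,0,0,-0.152],[1,31,-3,0,0,-0.152],[1.2,35,-3,0,0,-0.152],[1.2,37,-3,0,0,-0.152],[1.2,37,-3,0,0,-0.152],[1.2,37,-3,0,0,-0.152],[1.2,37,-3,0,0,-0.152]]}}

```text
time_s: 16.15
eef_pos: [430.3, -365.1, 225.5]
orientation: [1.0, 0.001, 0.0, -0.001]
wrist_force: [0.8, -0.0, 0.3]
gripper_width: 70.2
```

Run:
```python
from h import *
print(observe()["eef_pos"])
c=snap("wrist",(0,0,560,420),1.4,"w5")
f=cv2.imread("pics/w5_raw.png");hsv=cv2.cvtColor(f,cv2.COLOR_BGR2HSV)
for p in([455,-369,29],[520,-360,29],[453,-185,18],[520,-310,0]):
    u=proj(c,[p])[0].round().astype(int);print(p,u*1.4,hsv[u[1].clip(0,419),u[0].clip(0,559)])
```

```text
[ 430.26508362 -365.07623126  225.48904439]
[455, -369, 29] [390.6 225.4] [ 19  72 178]
[520, -360, 29] [378.  137.2] [ 23  30 251]
[453, -185, 18] [158.2 226.8] [ 18  54 160]
[520, -310, 0] [315.  138.6] [ 12  84 173]
```

View pics/w5.png

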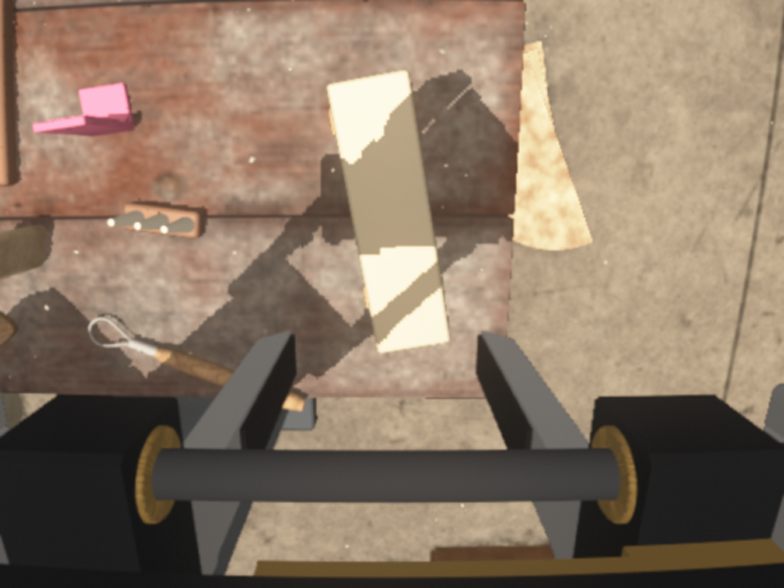

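The shelf is clear, with top corners at (328,86), (407,71), (449,341) and (380,352). The cone pack is at (160,218).

Run:
```python
from h import *
c=cam("wrist")
P=ray(c,np.array([[328,86],[407,71],[449,341],[380,352]])/1.4,29)[:,:2]
print(P.round(1));r=cv2.minAreaRect(P.astype('float32'));print(r,P.mean(0))
d=P[0]+P[1]-P[2]-P[3];yaw=np.arctan2(d[1],d[0]);x,y=P.mean(0);print("yaw",yaw)
f=cv2.imread("pics/w5_raw.png");hs=cv2.cvtColor(f,cv2.COLOR_BGR2HSV)
g=(abs(hs[:,:,0].astype(int)-22)<9)&(hs[:,:,1]<100)&(hs[:,:,2]>110)
mk=np.zeros(g.shape,'uint8');cv2.fillPoly(mk,[(np.array([[324,80],[411,65],[455,345],[376,358]])/1.4).astype('int32')],1)
k=cv2.morphologyEx((g&(mk>0)).astype('uint8'),cv2.MORPH_OPEN,np.ones((5,5)))
k=max(cv2.findContours(k,0,1)[0],key=len);print("seg",cv2.minAreaRect(ray(c,k.reshape(-1,2),29)[:,:2].astype('float32')))
go((x,y,120,yaw),(x,y,4,yaw))
Q=ray(c,np.array([[128,203],[201,209],[197,237],[123,229]])/1.4,18)[:,:2];print("cone",Q.round(1),cv2.minAreaRect(Q.astype('float32')))
```

```text
[[ 555.9 -324.1]
 [ 566.  -380.6]
 [ 362.4 -416.9]
 [ 352.8 -361.2]]
((459.1503601074219, -370.71514892578125), (206.85841369628906, 57.40227508544922), 10.20473575592041) [ 459.26304338 -370.70439517]
yaw 0.1781975349300662
seg ((459.594970703125, -371.3748474121094), (215.52613830566406, 66.26270294189453), 9.70687198638916)
(np.float64(459.2630433774159), np.float64(-370.70439517275554), 120, np.float64(0.178)) -> [2.88, 0.59, 10.58, -0.002, -0.001, -0.177] steps 3
(np.float64(459.2630433774159), np.float64(-370.70439517275554), 4, np.float64(0.178)) -> [2.87, 0.61, 22.18, -0.002, -0.001, -0.177] steps 5
t 16.2 q6 0.74
cone [[ 472.4 -162.5]
 [ 467.2 -221. ]
 [ 445.1 -215.9]
 [ 451.8 -155.8]] ((459.52239990234375, -188.41357421875), (63.02798843383789, 22.522829055786133), 83.594482421875)
```

Call:
{"fn": "servo_tool", "kwargs": {"moves": [[1.5,0.3,4,0,0,-0.1],[2.9,0.6,8,0,0,-0.178],[2.9,0.6,11,0,0,-0.178],[2.9,0.6,14,0,0,-0.178],[2.9,0.6,17,0,0,-0.178],[2.9,0.6,20,0,0,-0.178],[2.9,0.6,21.5,0,0,-0.178],[2.9,0.6,22,0,0,-0.178],[2.9,0.6,22,0,0,-0.178],[2.9,0.6,22,0,0,-0.178]], "gripper": 9.4}}

```text
time_s: 17.2
eef_pos: [460.4, -370.7, 7.0]
orientation: [0.996, 0.09, 0.001, -0.0]
wrist_force: [0.5, -1.0, -0.3]
gripper_width: 93.8
```

Call:
{"fn": "servo_tool", "kwargs": {"moves": [[0,0,0,0,0,0],[0,0,0,0,0,0],[0,0,0,0,0,0],[0,0,0,0,0,0],[0,0,0,0,0,0],[0,0,0,0,0,0],[0,0,0,0,0,0],[0,0,-0.5,0,0,0],[0,0,-2,0,0,0],[0,0,-5,0,0,0],[0,0,-9,0,0,0],[0,0,-13,0,0,0],[0,0,-15,0,0,0],[0,0,-15,0,0,0],[0,0,-15,0,0,0]], "gripper": 5, "newtons": 45}}

```text
time_s: 18.7
eef_pos: [459.6, -370.7, 156.1]
orientation: [0.996, 0.09, 0.001, -0.0]
wrist_force: [-0.3, -0.8, -4.4]
gripper_width: 59.7
```

Run:
```python
from h import *
go((623,-19,155,-.107),(623,-19,66,-.107))
c=snap("wrist",(0,0,560,420),1.4,"w6")
```

```text
(623, -19, 155, -0.107) -> [22.38, -31.67, 0.16, -0.001, -0.001, 0.287] steps 8
(623, -19, 66, -0.107) -> [22.36, -31.67, 9.06, -0.001, -0.001, 0.287] steps 8
t 18.7 q6 0.59
```

View pics/w6.png

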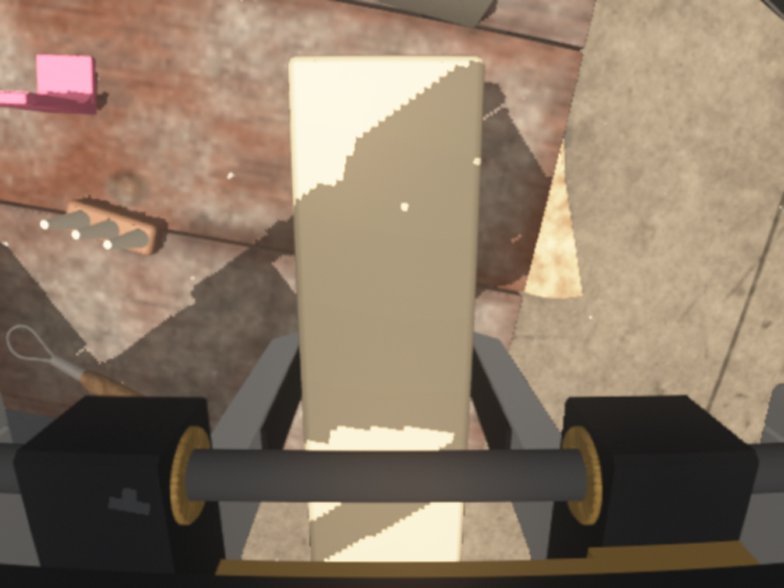

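Run:
```python
from h import *
c=cam("wrist");s=observe();z=s["eef_pos"][2]+22
P=ray(c,np.array([[290,58],[483,58]])/1.4,z);t=R.from_quat(s["orientation"]).inv().apply(P-s["eef_pos"]);print(t.round(1))
```

```text
[[103.2 -27.5 -21.9]
 [103.2  29.9 -22. ]]
```

Call:
{"fn": "servo_tool", "kwargs": {"moves": [[2.4,-3.4,0,0,0,0.02],[5.2,-7.3,0,0,0,0.06],[8,-11.3,0,0,0,0.11],[10.8,-15.3,0,0,0,0.16],[13.6,-19.3,0,0,0,0.2],[16.4,-23.2,0,0,0,0.24],[19,-26.9,0,0,0,0.27],[21,-29.7,0,0,0,0.287],[22.2,-31.4,0,0,0,0.287],[22.4,-31.7,0.1,0,0,0.287],[22.4,-31.7,0.1,0,0,0.287],[22.4,-31.7,0.1,0,0,0.287],[22.4,-31.7,0.1,0,0,0.287]]}}

```text
time_s: 20.05
eef_pos: [622.0, -19.5, 154.6]
orientation: [0.999, -0.054, -0.001, -0.001]
wrist_force: [0.1, -1.0, -2.8]
gripper_width: 59.9
```

Run:
```python
from h import *
go((623,-19,100,-.107),(623,-19,67,-.107));print(observe()["gripper_width"],observe()["wrist_force"])
c=snap("wrist",(160,0,460,300),2,"w7")
```

```text
(623, -19, 100, -0.107) -> [0.1, -0.05, 5.46, -0.002, 0.002, -0.001] steps 2
(623, -19, 67, -0.107) -> [0.11, -0.04, 8.76, -0.002, 0.002, -0.001] steps 2
t 20.05 q6 1.53
59.912170374161164 [ 0.06179744 -1.04509348 -2.83471882]
```

Call:
{"fn": "servo_tool", "kwargs": {"moves": [[0.1,0,2,0,0,0],[0.2,-0.05,4,0,0,0],[0.2,-0.05,6,0,0,0],[0.2,-0.05,7.5,0,0,0],[0.2,-0.05,8.3,0,0,0],[0.2,-0.05,8.5,0,0,0],[0.2,-0.05,8.6,0,0,0],[0.2,-0.05,8.6,0,0,0]]}}

```text
time_s: 20.9
eef_pos: [624.8, -19.3, 69.7]
orientation: [0.999, -0.054, 0.0, -0.001]
wrist_force: [0.4, 0.4, -2.9]
gripper_width: 59.1
```

Call:
{"fn": "servo_tool", "kwargs": {"moves": [[-0.05,0,0.1,0,0,0],[-0.05,0,0.15,0,0,0],[-0.05,0,0.2,0,0,0],[-0.05,0,0.2,0,0,0]]}}

```text
time_s: 21.3
eef_pos: [624.3, -19.1, 67.7]
orientation: [0.999, -0.054, 0.0, -0.001]
wrist_force: [0.4, 0.2, -4.4]
gripper_width: 59.9
```

Call:
{"fn": "servo_tool", "kwargs": {"moves": [[0,0,0.05,0,0,0],[0,0,0.1,0,0,0],[0,0,0.1,0,0,0]]}}

```text
time_s: 21.6
eef_pos: [624.4, -19.1, 67.2]
orientation: [0.999, -0.054, 0.001, -0.001]
wrist_force: [-2.2, -0.0, -0.0]
gripper_width: 59.3
```

Call:
{"fn": "servo_tool", "kwargs": {"moves": [[0,0,0,0,0,0],[0,0,0,0,0,0],[0,0,0,0,0,0],[0,0,0,0,0,0],[0,0,0,0,0,0],[0,0,0,0,0,0],[0,0,-1,0,0,0],[0,0,-4,0,0,0],[0,0,-8,0,0,0],[0,0,-12,0,0,0],[-4,0,-15,0,0,0.03],[-8,0,-18,0,0,0.05],[-13,0,-18,0,0,0.05],[-18,0,-18,0,0,0.05],[-20.5,0,-18,0,0,0.05],[-20.5,0,-18,0,0,0.05],[-20.5,0,-18,0,0,0.05],[-20.5,0,-18,0,0,0.05]], "gripper": 9.4}}

```text
time_s: 23.4
eef_pos: [421.9, 2.5, 247.4]
orientation: [0.997, -0.079, 0.001, -0.001]
wrist_force: [-0.4, -0.5, 0.0]
gripper_width: 94.2
```

Run:
```python
from h import *
print(observe()["eef_pos"])
c=snap("wrist",(0,0,560,420),1.4,"w8")
a=-.107;u=np.array([np.cos(a),np.sin(a)]);v=np.array([-u[1],u[0]]);C=np.array([623,-19])
for i,j in((-1,1),(-1,-1),(1,-1),(1,1)):
    print(proj(c,[[*(C+105*i*u+30*j*v),89]])[0]*1.4)
```

```text
[421.89100239   2.47936001 247.40777012]
[331.28229799 126.3322923 ]
[423.02135072 121.33121851]
[ 408.34941824 -235.28930217]
[ 308.00705386 -228.88583146]
```

View pics/w8.png

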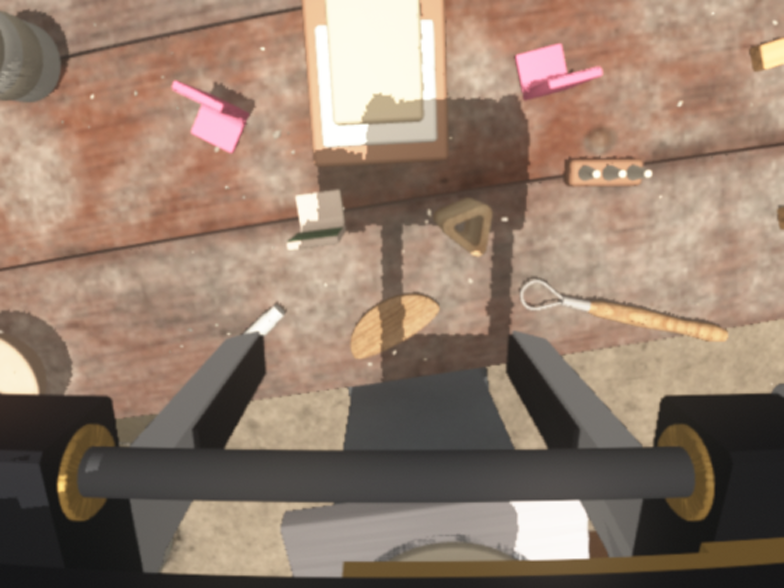

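The shelf's near corners at (333,123) and (422,119) match the prediction of (331,126) and (423,121). The cream tile is at (318,215), with its plate on the robot side. Zooming in on the tile and the cones.

Run:
```python
import cv2,numpy as np
f=cv2.imread("pics/w8_raw.png")
a=f[125:189,195:259];b=f[95:159,400:464]
cv2.imwrite("pics/c8.png",cv2.resize(np.hstack([a,b]),None,fx=6.25,fy=6.25,interpolation=cv2.INTER_CUBIC))
```

```text
(no output)
```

View pics/c8.png

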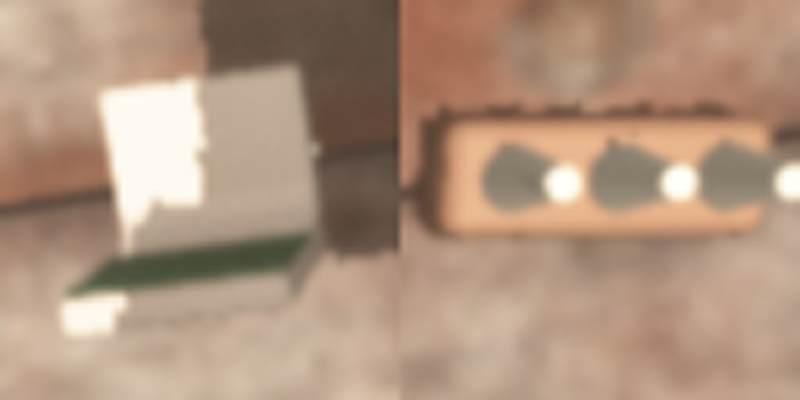

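Run:
```python
from h import *
c=cam("wrist")
o=np.array([195,125])
F=ray(c,o+np.array([[100,92],[298,65]])/6.25,6);T=ray(c,o+np.array([[65,293],[290,268],[292,303],[65,335]])/6.25,70)
print("foot far",F.round(1)[:,:2].tolist(),"plate top",T.round(1)[:,:2].tolist(),T.mean(0).round(1))
for A in(F[1]-F[0],T[1]-T[0],T[2]-T[3]):print(np.linalg.norm(A),np.arctan2(A[0],-A[1]))
Q=ray(c,np.array([400,95])+np.array([[50,122],[365,125],[360,235],[42,235]])/6.25,18);print("cone",cv2.minAreaRect(Q[:,:2].astype('float32')),Q[:,:2].round(1).tolist())
```

```text
foot far [[478.2, 69.8], [477.1, 32.1]] plate top [[449.8, 69.8], [448.0, 32.8], [442.3, 33.5], [443.0, 71.2]] [445.8  51.8  70. ]
37.69972225071558 -0.028900640751293366
37.01679430184194 -0.049636570799108055
37.684002686469725 -0.019441969798159882
cone ((457.3197937011719, -185.72369384765625), (59.94870376586914, 20.185619354248047), 81.3674087524414) [[471.8, -157.6], [462.9, -215.7], [443.1, -213.9], [451.8, -154.6]]
```

Run:
```python
from h import *
go((446,51.6,120,-.033),(446,51.6,20,-.033))
```

```text
(446, 51.6, 120, -0.033) -> [1.59, -5.2, 12.72, -0.002, -0.002, -0.126] steps 3
(446, 51.6, 20, -0.033) -> [1.57, -5.18, 22.72, -0.002, -0.002, -0.126] steps 5
t 23.45 q6 1.57
```

Call:
{"fn": "servo_tool", "kwargs": {"moves": [[0.8,-2.6,4,0,0,-0.06],[1.55,-5.2,8,0,0,-0.126],[1.55,-5.2,12,0,0,-0.126],[1.55,-5.2,15,0,0,-0.126],[1.55,-5.2,18,0,0,-0.126],[1.55,-5.2,21,0,0,-0.126],[1.55,-5.2,22.4,0,0,-0.126],[1.55,-5.2,22.7,0,0,-0.126],[1.55,-5.2,22.7,0,0,-0.126]], "gripper": 7}}

```text
time_s: 24.35
eef_pos: [446.6, 51.8, 19.6]
orientation: [1.0, -0.016, 0.0, -0.001]
wrist_force: [0.9, 0.2, 0.1]
gripper_width: 69.8
```

Call:
{"fn": "servo_tool", "kwargs": {"moves": [[0,0,0,0,0,0],[0,0,0,0,0,0],[0,0,0,0,0,0],[0,0,0,0,0,0],[0,0,0,0,0,0],[0,0,0,0,0,0],[0,0,0,0,0,0],[0,0,-1,0,0,0],[0,0,-3,0,0,0],[0,0,-6,0,0,0],[0,0,-10,0,0,0],[0,0,-14,0,0,0],[0,0,-16,0,0,0],[0,0,-16,0,0,0],[0,0,-16,0,0,0]], "gripper": 2.5, "newtons": 20}}

```text
time_s: 25.85
eef_pos: [445.8, 51.4, 179.2]
orientation: [1.0, -0.016, 0.0, -0.001]
wrist_force: [-0.3, 0.2, -1.5]
gripper_width: 37.8
```

Run:
```python
from h import *
go((539,-9.8,180,-.107),(539,-9.8,112,-.107))
```

```text
(539, -9.8, 180, -0.107) -> [9.51, 5.82, -0.09, -0.002, -0.0, 0.074] steps 3
(539, -9.8, 112, -0.107) -> [9.51, 5.83, 6.71, -0.002, -0.0, 0.074] steps 3
t 25.85 q6 1.56
```

Call:
{"fn": "servo_tool", "kwargs": {"moves": [[3,1.8,0,0,0,0.03],[6,3.6,0,0,0,0.06],[8.5,5.2,0,0,0,0.074],[9.4,5.8,1,0,0,0.074],[9.5,5.8,3,0,0,0.074],[9.5,5.8,5,0,0,0.074],[9.5,5.8,6.3,0,0,0.074],[9.5,5.8,6.7,0,0,0.074],[9.5,5.8,6.8,0,0,0.074],[9.5,5.8,6.8,0,0,0.074]]}}

```text
time_s: 26.85
eef_pos: [537.8, -9.1, 110.2]
orientation: [0.999, -0.053, -0.001, -0.001]
wrist_force: [0.1, 0.0, -1.3]
gripper_width: 38.0
```

Call:
{"fn": "servo_tool", "kwargs": {"moves": [[0.1,0.05,0,0,0,0],[0.1,0.05,0.05,0,0,0],[0.1,0.05,0.1,0,0,0],[0.1,0.05,0.12,0,0,0],[0.1,0.05,0.12,0,0,0]]}}

```text
time_s: 27.35
eef_pos: [538.8, -9.6, 109.1]
orientation: [0.999, -0.053, -0.001, -0.001]
wrist_force: [0.1, -0.8, 0.7]
gripper_width: 38.2
```

Call:
{"fn": "servo_tool", "kwargs": {"moves": [[0,0,0.04,0,0,0],[0,0,0.06,0,0,0],[0,0,0.06,0,0,0]]}}

```text
time_s: 27.65
eef_pos: [538.8, -9.7, 109.1]
orientation: [0.999, -0.053, -0.001, -0.001]
wrist_force: [-2.1, -0.6, 6.1]
gripper_width: 37.7
```

Call:
{"fn": "servo_tool", "kwargs": {"moves": [[0,0,0,0,0,0],[0,0,0,0,0,0],[0,0,0,0,0,0],[0,0,0,0,0,0],[0,0,0,0,0,0],[0,0,-1,0,0,0],[0,0,-4,0,0,0],[0,0,-8,0,0,0],[-4,0,-10,0,0,0],[-9,2,-10,0,0,0],[-13,4,-10,0,0,0],[-13,4,-10,0,0,0],[-13,4,-10,0,0,0],[-13,4,-10,0,0,0]], "gripper": 6}}

```text
time_s: 29.05
eef_pos: [406.9, -35.9, 209.9]
orientation: [0.999, -0.053, 0.001, -0.001]
wrist_force: [0.7, 0.7, 0.5]
gripper_width: 59.7
```

Run:
```python
from h import *
c=snap("wrist",(0,0,560,420),1.4,"w9")
e=lambda p:np.round(proj(c,[p])[0]*1.4).tolist()
print("tile plate top",e([539,-9.8,159]),"tile origin",e([553.9,-11.4,89]),"cone",e([457.3,-186,18]))
y=-.16;go((457.8,-186.5,120,y),(457.8,-186.5,4,y))
y=np.pi/2-.15
go((457.8,-186.5,120,y),(457.8,-186.5,4,y))
```

```text
tile plate top [291.0, 30.0] tile origin [314.0, 33.0] cone [580.0, 172.0]
(457.8, -186.5, 120, -0.16) -> [6.65, 14.46, 8.93, -0.002, -0.0, 0.054] steps 4
(457.8, -186.5, 4, -0.16) -> [6.65, 14.49, 20.53, -0.002, -0.0, 0.054] steps 6
t 29.1 q6 1.42
(457.8, -186.5, 120, 1.421) -> [6.65, 14.46, 8.93, -0.002, -0.002, -1.527] steps 11
(457.8, -186.5, 4, 1.421) -> [6.65, 14.49, 20.53, -0.002, -0.002, -1.527] steps 11
t 29.1 q6 1.42
```

View pics/w9.png

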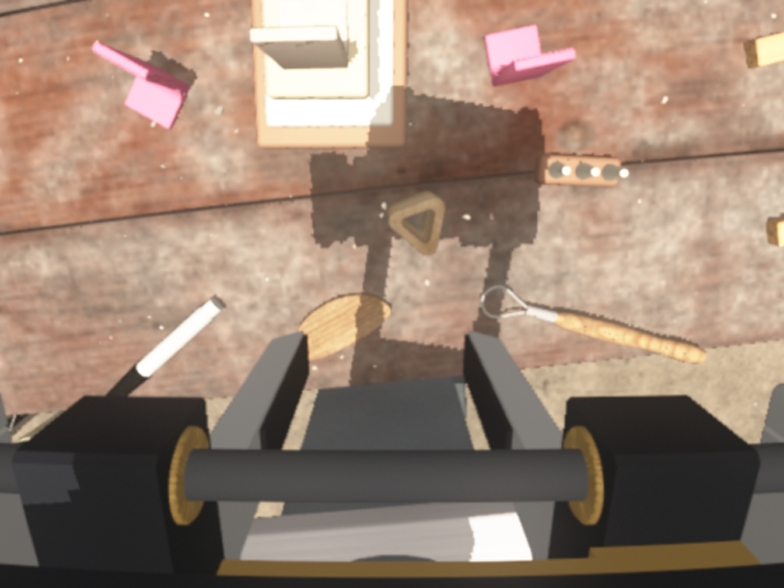

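The tile stands upright on the shelf. Now the cone pack, gripped across its 22 mm width with the tool yawed to about 1.445.

Call:
{"fn": "servo_tool", "kwargs": {"moves": [[1,2,0,0,0,-0.14],[2,4,0,0,0,-0.28],[3,6,0,0,0,-0.42],[4,8,0,0,0,-0.56],[5,10,0,0,0,-0.7],[6,12,0,0,0,-0.84],[6.7,14,0,0,0,-0.98],[6.7,14.5,0,0,0,-1.12],[6.7,14.5,0,0,0,-1.26],[6.7,14.5,2,0,0,-1.4],[6.7,14.5,5,0,0,-1.54],[6.7,14.5,8,0,0,-1.55],[6.7,14.5,8,0,0,-1.55],[6.7,14.5,8,0,0,-1.55]]}}

```text
time_s: 30.5
eef_pos: [459.2, -187.0, 129.1]
orientation: [0.75, 0.661, 0.001, -0.001]
wrist_force: [1.4, -0.0, 0.7]
gripper_width: 60.1
```

Run:
```python
from h import *
s=observe();print(s["eef_pos"],R.from_quat(s["orientation"]).as_euler('ZYX'),s["qpos"][5])
c=snap("wrist",(130,100,430,325),2.6,"w10")
for P in([458.4,-187,18],):print((proj(c,[P])[0]-[130,100])*2.6)
go((458.4,-187,60,1.445),(458.4,-187,4,1.445))
```

```text
[ 459.16974059 -187.01977259  129.08946481] [ 1.44413841e+00 -2.78463069e-03 -3.14085293e+00] -0.403426475111039
[373.16049636 266.31558538]
(458.4, -187, 60, 1.445) -> [0.01, -0.15, 7.0, 0.001, -0.002, -0.001] steps 2
(458.4, -187, 4, 1.445) -> [0.0, -0.16, 12.6, 0.001, -0.002, -0.001] steps 3
t 30.55 q6 -0.4
```

View pics/w10.png

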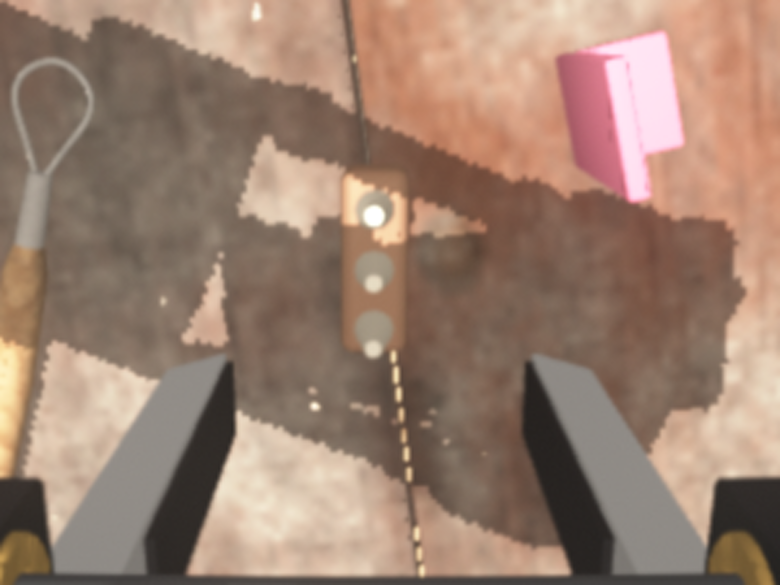

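The bar is aligned, with its centre at (375,261) against (373,266) expected. Gripping it.

Call:
{"fn": "servo_tool", "kwargs": {"moves": [[0.15,-0.1,3,0,0,0],[0.15,-0.1,6,0,0,0],[0.15,-0.1,9,0,0,0],[0.15,-0.1,11.5,0,0,0],[0.15,-0.1,12.3,0,0,0],[0.15,-0.1,12.5,0,0,0],[0.15,-0.1,12.5,0,0,0],[0.15,-0.1,12.5,0,0,0]], "gripper": 5}}

```text
time_s: 31.35
eef_pos: [460.5, -186.4, 6.5]
orientation: [0.75, 0.661, 0.002, 0.001]
wrist_force: [-0.1, -0.2, 0.1]
gripper_width: 49.8
```

Call:
{"fn": "servo_tool", "kwargs": {"moves": [[0,0,0,0,0,0],[0,0,0,0,0,0],[0,0,0,0,0,0],[0,0,0,0,0,0],[0,0,0,0,0,0],[0,0,0,0,0,0],[0,0,0,0,0,0],[0,0,-1,0,0,0],[0,0,-3,0,0,0],[0,0,-7,0,0,0],[0,0,-11,0,0,0],[0,0,-15,0,0,0],[0,0,-19,0,0,0],[0,0,-22,0,0,0],[0,0,-22,0,0,0],[0,0,-22,0,0,0]], "gripper": 1, "newtons": 25}}

```text
time_s: 32.95
eef_pos: [459.6, -186.3, 226.8]
orientation: [0.75, 0.661, 0.002, 0.002]
wrist_force: [0.7, -0.6, -1.3]
gripper_width: 21.7
```

Run:
```python
from h import *
go((692.2,-26.5,225,-.107),(692.2,-26.5,100,-.107))
```

```text
(692.2, -26.5, 225, -0.107) -> [18.79, 21.06, 0.31, 0.004, -0.004, 1.551] steps 11
(692.2, -26.5, 100, -0.107) -> [18.79, 20.99, 12.8, 0.004, -0.004, 1.551] steps 11
t 32.95 q6 -0.4
```

Call:
{"fn": "servo_tool", "kwargs": {"moves": [[1.7,1.9,0,0,0,0.14],[3.4,3.8,0,0,0,0.28],[5.1,5.7,0,0,0,0.42],[6.8,7.6,0,0,0,0.56],[8.5,9.5,0,0,0,0.7],[10.2,11.5,0,0,0,0.84],[11.9,13.4,0,0,0,0.98],[13.6,15.3,0,0,0,1.12],[15.3,17.2,0,0,0,1.26],[17,19.1,0,0,0,1.4],[18.5,20.8,0,0,0,1.52],[18.8,21,1,0.004,-0.004,1.55],[18.8,21,4,0.004,-0.004,1.55],[18.8,21,7,0.004,-0.004,1.55],[18.8,21,9.5,0.004,-0.004,1.55],[18.8,21,11,0.004,-0.004,1.55],[18.8,21,12,0.004,-0.004,1.55],[18.8,21,12,0.004,-0.004,1.55],[18.8,21,12,0.004,-0.004,1.55]]}}

```text
time_s: 34.85
eef_pos: [692.2, -26.4, 107.7]
orientation: [0.999, -0.053, -0.0, -0.0]
wrist_force: [-0.1, -0.2, -0.3]
gripper_width: 21.5
```

Run:
```python
from h import *
s=observe();print(s["eef_pos"],s["gripper_width"])
go((691.2,-26.4,98,-.107),(691.2,-26.4,96,-.107))
```

```text
[692.2184501  -26.39908256 107.68339915] 21.473557692398522
(691.2, -26.4, 98, -0.107) -> [-0.1, 0.01, 0.97, -0.0, 0.0, 0.001] steps 1
(691.2, -26.4, 96, -0.107) -> [-0.1, 0.01, 1.17, -0.0, 0.0, 0.001] steps 1
t 34.85 q6 1.54
```

Call:
{"fn": "servo_tool", "kwargs": {"moves": [[-0.05,0,0.4,0,0,0],[-0.1,0,0.7,0,0,0],[-0.1,0,0.9,0,0,0],[-0.1,0,1,0,0,0],[-0.1,0,1.05,0,0,0],[-0.1,0,1.1,0,0,0],[-0.1,0,1.1,0,0,0]]}}

```text
time_s: 35.55
eef_pos: [691.3, -26.3, 96.7]
orientation: [0.999, -0.053, -0.0, -0.0]
wrist_force: [-0.3, 0.9, -1.2]
gripper_width: 22.0
```

Call:
{"fn": "servo_tool", "kwargs": {"moves": [[0,0,0.04,0,0,0],[0,0,0.08,0,0,0],[0,0,0.1,0,0,0],[0,0,0.1,0,0,0]]}}

```text
time_s: 35.95
eef_pos: [691.3, -26.3, 95.8]
orientation: [0.999, -0.053, 0.0, -0.0]
wrist_force: [0.0, 0.0, -0.1]
gripper_width: 21.6
```

Call:
{"fn": "servo_tool", "kwargs": {"moves": [[0,0,0,0,0,0],[0,0,0,0,0,0],[0,0,0,0,0,0],[0,0,0,0,0,0],[0,0,-0.5,0,0,0],[0,0,-2,0,0,0],[0,0,-5,0,0,0],[0,0,-9,0,0,0],[0,0,-13,0,0,0],[-4,0,-16,0,0,0],[-8,0,-18,0,0,0],[-12,0,-18,0,0,0],[-15,0,-18,0,0,0],[-15,0,-18,0,0,0],[-15,0,-18,0,0,0],[-15,0,-18,0,0,0]], "gripper": 4.5}}

```text
time_s: 37.55
eef_pos: [543.3, -10.7, 275.9]
orientation: [0.999, -0.053, 0.001, -0.0]
wrist_force: [-0.0, 0.3, -0.6]
gripper_width: 44.9
```

Run:
```python
from h import *
c=snap("wrist",(130,0,430,290),2.05,"w11")
e=lambda p:np.round((proj(c,[p])[0]-[130,0])*2.05).tolist()
print("t",observe()["time_s"])
print("cone bar top",e([692.2,-26.5,107]),"tile plate top",e([539,-9.8,159]),"tile origin",e([553.9,-11.4,95]))
a=-.107;u=np.array([np.cos(a),np.sin(a)]);v=np.array([-u[1],u[0]]);C=np.array([623,-19])
print("shelf",[e([*(C+105*i*u+30*j*v),89]) for i,j in((-1,1),(-1,-1),(1,-1),(1,1))],"slab",[e([*(C+130*i*u+55*j*v),16]) for i,j in((-1,1),(-1,-1),(1,-1),(1,1))])
```

```text
t 37.6
cone bar top [296.0, 60.0] tile plate top [295.0, 424.0] tile origin [296.0, 363.0]
shelf [[239.0, 428.0], [354.0, 428.0], [361.0, -11.0], [231.0, -11.0]] slab [[209.0, 437.0], [384.0, 437.0], [396.0, -16.0], [197.0, -16.0]]
```

View pics/w11.png

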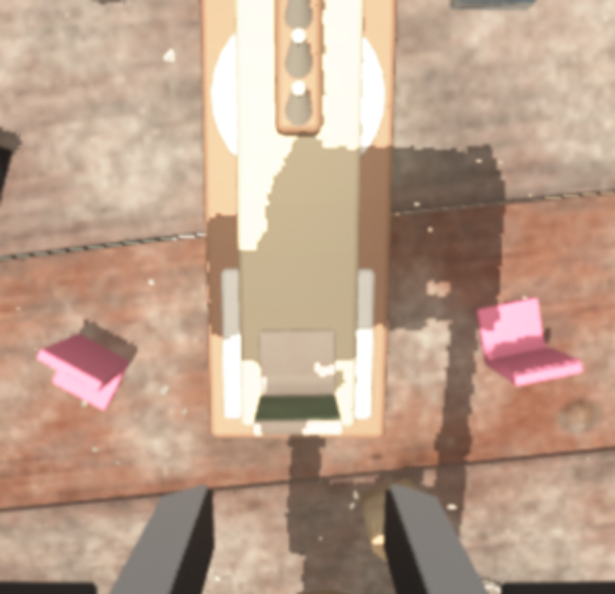

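The wrist view shows the shelf, tile and cones all centred and in line. I'll back off and do one last check from the fixed cameras.

Call:
{"fn": "servo_tool", "kwargs": {"moves": [[-4,2,0,0,0,0],[-8,5,0,0,0,0],[-11,9,0,0,0,0],[-13,13,0,0,0,0],[-15,17,0,0,0,0],[-17,21,0,0,0,0],[-18,25,0,0,0,0],[-18,28,0,0,0,0],[-18,30,0,0,0,0],[-18,30,0,0,0,0],[-18,30,0,0,0,0],[-18,30,0,0,0,0]]}}

```text
time_s: 38.8
eef_pos: [333.0, -289.3, 275.3]
orientation: [0.999, -0.053, 0.0, -0.001]
wrist_force: [0.1, -0.3, -0.4]
gripper_width: 44.6
```

Run:
```python
from h import *
c=cam("top");f=grab_frame("top");g=grab_frame("scene")
a=-.107;u=np.array([np.cos(a),np.sin(a)]);v=np.array([-u[1],u[0]]);C=np.array([617.5,-19.5])
S=4
A=cv2.resize(f[130:260,215:315],None,fx=S,fy=S,interpolation=cv2.INTER_CUBIC)
def quad(L,W,z,col):
    q=proj(c,[[*(C+L*i*u+W*j*v),z] for i,j in((-1,1),(-1,-1),(1,-1),(1,1))]);cv2.polylines(A,[((q-[215,130])*S).astype('int32')],True,col,1)
quad(130,55,16,(255,0,0));quad(105,30,89,(0,0,255))
B=cv2.resize(g[130:260,205:305],None,fx=S,fy=S,interpolation=cv2.INTER_CUBIC)
cv2.imwrite("pics/fin.png",np.hstack([A,B]));print(observe()["time_s"],observe()["eef_pos"])
```

```text
38.9 [ 332.94731663 -289.08828433  275.49063427]
```

View pics/fin.png

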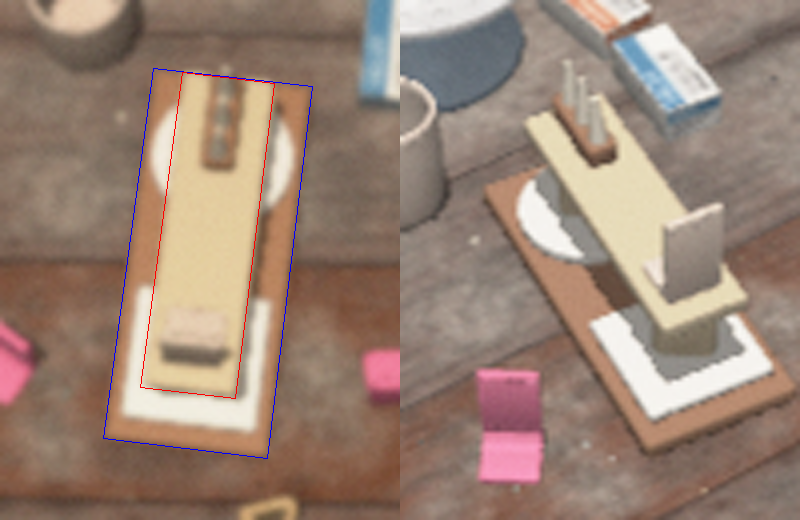

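The top view shows the shelf filling its predicted outline over the slab. The scene view shows both posts under it, the tile upright and the cones up. Handing in.

```bash
python3 -c "
from rig import *
print(hand_in())"
```

```text
the job is handed in; nothing more can be done
None
```

The trial setting is built on the slab and handed in at about 39 s of the 144 s allowed; `hand_in()` reported no verdict.

I did it in the order asked:
- **Posts:** one short post stands on the round bat and one on the square bat. The tall post and the pink and black look-alikes were left alone.
- **Shelf:** it lies along the slab across both posts.
- **Test tile:** it stands upright on the shelf over the square bat.
- **Cone pack:** it was set last, cones up, over the round bat, with its bar turned along the shelf.

The last wrist, top and scene pictures showed the shelf square and centred within about 2 mm, and the tile upright. The gripper was clear of everything.

**Differences in the checks:**
- The top and wrist cameras disagreed by about 5 mm in x; I placed everything by the wrist camera.
- The tile's plate looked about 3 mm off in one wrist view, but it matched within about 1 mm in the later one.
- The square-bat post was within about 2 mm of centre. The post on the round bat had no close-up check; I placed it from the measured gripper position.

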